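# Clamp a transmitter in the lever test jig

### The job

Take the belt-pack transmitter with the stub antenna out of the parts bin and lay it flat in the nest of the test jig, its antenna sticking out through the gap between the two front stops. Then press the jig's sprung lever down until its catch holds it, so that the pack stays clamped when you let go. Leave the other parts in the bin.

Things in the scene. Friction and masses are not known exactly. Their poses are not given: they have to be found in the camera images.
- pack: The target: a black belt-pack transmitter lying flat in the bin: a box 84 long (its x) x 44 wide (y) x 26 mm high (z) with a black stub antenna, 10 mm thick and 30 mm long, sticking out of the middle of its +x end, 13 mm above its underside. 120 g. Origin: centre of the box's underside. Grip it across its 44 mm width.
- antenna_tip (a point): Free end of the pack's stub antenna, 72 mm along the pack's +x from its origin, 13 mm above the underside.
- bin: Blue open parts bin, outside 280 (x) x 320 (y) x 65 mm high, walls and floor 5 mm, fixed to the table. Origin: centre of its underside.
- plain_pack: Bystander in the bin: a black belt pack of the same 84 x 44 x 26 mm box but with no antenna. Origin: centre of the underside.
- adapter: Bystander in the bin: black plug-in power adapter, 58 x 44 x 30 mm, two flat steel pins at its +x end. Origin: centre of the underside.
- mic: Bystander in the bin: short black hand microphone lying along its x, 125 mm long, 38 mm ball head towards +x. Origin: at the underside, near its middle.
- jig: Test jig, fixed to the table: aluminium base plate 270 (x) x 230 (y) x 20 mm high with a nest on its +y half and a steel lever on its -y half. Its -x edge is the front. Origin: centre of the plate's underside.
- nest (a point): Where the pack's origin is when clamped: on the base plate's top, 20 mm above the table, axes as the jig's. The pack lies here with its own +x (antenna) to the jig's -x. Two grey side rails along x, 8 mm high and 52 mm apart, bound the nest. With the lever up the pack has 12.6 mm of room along x: laying its origin 4 to 8 mm towards +x of this point is safe.
- front_gap (a point): Middle of the gap between the two grey front stops, on the base plate. The stops are 24 mm high and 24 mm apart; their rear faces are 42 mm towards -x from the nest point. The antenna passes between them, and the pack's antenna end comes up against them.
- probe_face (a point): Foot of the front face of the grey sliding probe block behind the nest (21 mm high, 46 mm wide, four brass pins). It is 54.6 mm towards +x from the nest point with the lever up. Going down, the lever slides it 12 mm forward: it pushes the pack up to the stops and keeps it there with about 0.6 mm play.
- clamp_lever (a joint): Angle of the sprung lever, rad: 0 = up at rest (it slopes up 35.5 deg from its hinge towards the front), 0.62 = level, 0.64 = hard stop. A spring lifts it; a catch snaps in at about 0.61 and holds it there (it rests at 0.60 to 0.61). The press takes about 8 to 10 N on the paddle.
- lever_hinge (a point): Lever's hinge axis (along the jig's y), 65 mm above the table, 90 mm behind and 60 mm to the -y side of the jig's origin. The lever runs from here towards the jig's -x.
- paddle_top (a point): Centre of the top face of the black rubber paddle at the lever's free end, 136 mm from the hinge along the lever and 8 mm above the line through the hinge. The paddle is 74 long (99 to 173 mm from the hinge), 40 wide, 14 mm thick; its top is 73 mm above the table when caught. Pressing straight down 125 mm in front of the hinge stays on it all the way.
There are look-alikes about, which are no part of the job. What is shaped like the pack but yellow is not meant.

How it is judged:
By the outcome, as a careful person would: the job done as asked, in the order asked, and still so for the second after the job is handed in, with the robot touching nothing.
It also fails if it takes over 54 s, if anything falls off the work surface, if the arm or the gripper's body presses on something with over 40 N, if the wrist force passes 120 N, or if a joint passes its speed limit or range.

### The arm

A 6-joint arm with a two-finger parallel gripper is mounted at the origin on the work surface. World frame = base frame: x ahead of the robot, y to its left, z up, the work surface at z = 0. Lengths are in m, angles in rad, forces in N, time in s.
With the tool pointing down it reaches from about 0.15 to 0.775 m from the base axis. Payload 6.1 kg.
Tool frame: the origin (TCP) lies between the finger pads; the fingertips stand arm.tip_reach ahead of it and the grasp point (between the pads) lies 11 mm behind it (arm.tip_reach is the distance from the TCP to the fingertips, in m); z points along the fingers, y is the line along which they close (so a half turn about z gives the same grasp; the last joint's range is limited). The gripper opens to 85 mm and grips with 20 to 120 N. Pads are 22 mm wide; open, the fingers measure 114 mm over their backs; the gripper's body (76 mm by 85 mm) begins 54 mm behind the grasp point. The pads swing forward as they close: fully open they stand 13 mm farther back than shut.
Start: joints at [1.142, 0.126, -0.04, 1.405, 0, 1.571], TCP at [0.218, 0.477, 0.239] pointing down, gripper open.
Joint ranges: [-2.72, 2.72], [-0.95, 1.95], [-1.27, 1.35], [-1.78, 2.02], [-1.46, 1.47], [-3.14, 3.14]. Speed limits (rad/s): [2.39, 2.39, 3.01, 3.14, 3.14, 3.14].

### API

Orientations are given as a 3x3 rotation matrix whose columns are the frame's x, y, z axes.
In Python, from station import arm gives the robot as it stands.
- The arm moves only by the shell command python3 -m creep 'ROWS'. ROWS is JSON, a list of rows, each a list of 7 numbers: the finger opening in mm, from 0 to 85.4, then the shift along the tool's x, y, z in mm, then the turn, a rotation vector about the tool's x, y, z in rad. A call has 1 to 8 rows; each row shifts and turns the commanded pose from where the row before left it, along the tool's axes as they then stand; what a row does not reach is not made up. A row lasts 1/12 s, in which the tool goes at most 41.7 mm and 7.16 degrees, less where a joint would pass 70% of its speed; a pose out of reach is approached as far as the arm can. A call is refused whole if a number of a shift passes 41.7 or a number of a turn 0.125, either way. A call with a gripper value outside its range is refused whole. The fingers move at their own pace and stop on an object; the grip force is fixed at half the most. Time passes only in rows, so rows that do not move let the fingers close. It gives the time, the measured TCP pose, the force, the opening and the grip force at its end, in the units of the state.
- arm.get_obs(): the state, without advancing time (a new reading comes with each control period).
- arm.read_camera(name): name is "scene" or "top"; returns a dict with "frame" (420x560x3 uint8, red, green, blue), "depth" (420x560 float32, m along the optical axis (not along the pixel's ray), 0 where there is no reading), "K" (3x3 intrinsics, pixels), "k1" (the pictures are not rectified: a ray, as slopes to the right and down, at radius r is drawn at 1 + k1 r^2 times it, then the intrinsics apply), "pose" (4x4, takes a point from camera to world coordinates). Camera axes: x right, y up, looking along -z (the intrinsics and any distortion apply to the point x, -y, -z); pixel columns grow to the right and rows downward; lengths in m; the calibration is good to about 2 mm. A picture is of the moment at which its call begins.
- arm.sign_off(): hands the job in; it is judged then, once.
Trained networks look in the newest picture that a camera, given by its name, has taken for a name from the list of things; names that differ only in an ending like _2 or _b are one class to them, and where a whole thing is asked for, a point or a joint stands for the part that bears it (a point fixed in the world has none). Each returns a list of dicts, best first, with "conf" (0 to 1); they miss things now and then, are a little off and sometimes report something else, mostly with a low value. They report only what shows in the picture. A call takes as long as a camera call. They do not tell look-alikes from the thing itself.
- arm.find_in(query, camera): "extent" ([left, top, width, height] in pixels, round what is visible of it).
- arm.pinpoint(query, camera): "uv" ([column, row] in pixels: a listed point, or the origin of a listed thing).
The state is a dict: "time": time; "q": joint angles; "joint_velocities": joint speeds; "joint_torque": joint torques, N m; "tcp_pos": TCP position; "orientation": TCP orientation; "force": force on the tool from outside, world axes, zero at the start; "torque": the same for the moment, N m; "grip_width": opening from 0.0 (shut) to 1.0 (fully open); "gripper_force": force on a finger pad.
Only numpy, scipy, OpenCV 4.12 (cv2) and the standard library are available. Lean on these libraries where they do the work, as an engineer would, in place of code of your own. Each camera call takes 0.05 s, during which the arm holds its last target. There are 200 camera calls.

## Working session

There is one attempt and no reset: what is moved stays moved. The work goes in short steps, Python scripts to look and compute and a shell command to move; the robot and the scene stay as the last step left them, time stands still between calls to the robot, and variables do not carry over. Pictures are saved under pics/ and viewed, at most 10 in all, crops included, and the job is handed in when it is done.

```bash
mkdir -p pics; ls; cat > h.py <<'E'
import numpy as np, cv2
from station import arm
def ray(c,uv):
    K=c["K"];x=(uv[0]-K[0,2])/K[0,0];y=(uv[1]-K[1,2])/K[1,1]
    rd=np.hypot(x,y);r=rd
    for _ in range(30): r=rd/(1+c["k1"]*r*r)
    s=r/rd if rd>0 else 1
    return np.array([x*s,-y*s,-1.])
def at_depth(c,uv,d=None):
    if d is None:
        u,v=int(round(uv[0])),int(round(uv[1]));p=c["depth"][max(v-1,0):v+2,max(u-1,0):u+2];p=p[p>0]
        if len(p)==0: return None
        d=np.median(p)
    return (c["pose"]@np.r_[ray(c,uv)*d,1])[:3]
def at_z(c,uv,z):
    d=c["pose"][:3,:3]@ray(c,uv);o=c["pose"][:3,3]
    return o+d*(z-o[2])/d[2]
def cloud(c):
    H,W=c["depth"].shape;K=c["K"];v,u=np.mgrid[:H,:W]
    p=np.stack([u,v],-1).reshape(-1,1,2).astype(float)
    n=cv2.undistortPoints(p,K,np.array([c["k1"],0,0,0,0.])).reshape(H,W,2)
    d=c["depth"];P=np.stack([n[...,0]*d,-n[...,1]*d,-d],-1)
    P=P@c["pose"][:3,:3].T+c["pose"][:3,3];P[d<=0]=np.nan
    return P
E
python3 - <<'E'
from h import *
np.set_printoptions(precision=4,suppress=True)
C={}
for n in("scene","top"):
    c=arm.read_camera(n);C[n]=c
    cv2.imwrite(f"pics/{n}0.png",c["frame"][...,::-1]);np.savez(f"/tmp/{n}0.npz",**c)
    print(n,c["pose"],c["K"],c["k1"])
    for q in("pack","plain_pack","adapter","mic","bin","jig","nest","front_gap","probe_face","antenna_tip","lever_hinge","paddle_top"):
        for r in arm.pinpoint(q,n)[:4]: 
            p=at_depth(c,r["uv"]);print(q,np.round(r["uv"],1),round(r["conf"],2),p)
    for r in arm.find_in("pack",n): print("box",r)
o=arm.get_obs();print(o,arm.tip_reach)
E
```

```text
pics
scene [[-0.883  -0.3061  0.3559  0.8098]
 [ 0.4691 -0.6056  0.6428  0.6608]
 [ 0.0188  0.7346  0.6783  0.773 ]
 [ 0.      0.      0.      1.    ]] [[394.8323   0.     285.3005]
 [  0.     394.8323 207.8402]
 [  0.       0.       1.    ]] -0.0038418188069902943
pack [298.4 179.7] 0.88 [ 0.3252 -0.1374  0.0286]
pack [243.5 200.1] 0.61 [ 0.5111 -0.123   0.0321]
pack [287.7 147.7] 0.51 [ 0.272  -0.3047  0.0264]
plain_pack [185. 184.] 0.84 [ 0.636  -0.2645  0.033 ]
adapter [224.6 169. ] 0.68 [ 0.5069 -0.2768  0.036 ]
mic [209.5 214.8] 0.51 [ 0.6185 -0.1025  0.0387]
bin [216.7 193.1] 0.67 [ 0.5597 -0.2126  0.0082]
jig [227.9 170.1] 0.67 [ 0.4985 -0.2713  0.0326]
jig [300.  293.7] 0.65 [0.5236 0.2223 0.0293]
nest [319.9 305.7] 0.97 [0.4971 0.2657 0.0218]
nest [258.4 269.4] 0.51 [0.5927 0.1528 0.078 ]
front_gap [336.2 298.7] 0.57 [0.4549 0.267  0.022 ]
probe_face [292.2 311.7] 0.57 [0.566  0.2622 0.0424]
probe_face [206.8 213.3] 0.27 [ 0.6236 -0.1089  0.041 ]
antenna_tip [260.1 211.8] 0.88 [ 0.4883 -0.0622  0.0283]
antenna_tip [274.  155.6] 0.82 [ 0.319  -0.3131  0.0039]
antenna_tip [30
[... 1673 characters left out ...]
conf': 0.87}
box {'extent': [328.0, 264.7, 43.5, 23.0], 'conf': 0.79}
box {'extent': [160.9, 141.4, 104.5, 115.7], 'conf': 0.41}
{'time': 1.4, 'q': array([ 1.142 ,  0.1258, -0.0396,  1.4054, -0.    ,  1.5708]), 'joint_velocities': array([-0.0005, -0.0019,  0.0013, -0.0004,  0.0004,  0.0005]), 'joint_torque': array([ -0.0011, -43.5702,  35.3088,   0.0014,  -0.0001,  -0.    ]), 'tcp_pos': array([0.2183, 0.4774, 0.2393]), 'orientation': array([[-0.9095,  0.4158,  0.    ],
       [ 0.4158,  0.9095, -0.    ],
       [-0.    , -0.    , -1.    ]]), 'force': array([ 0.7499, -0.0534,  0.0719]), 'torque': array([-0.0277,  0.0188,  0.0058]), 'gripper_force': 0.0, 'grip_width': 0.9969813472324431} 0.008
```

View both.

```bash
python3 - <<'E'
import cv2
t=cv2.imread("pics/top0.png")
cv2.imwrite("pics/top0c.png",cv2.resize(t[120:330,130:450],None,fx=2.5,fy=2.5,interpolation=cv2.INTER_CUBIC))
E
```

```text
(no output)
```

View pics/top0c.png

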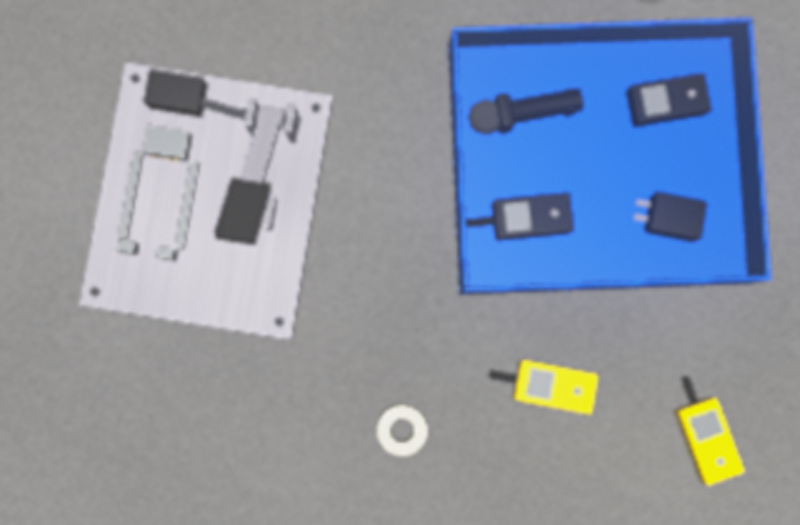

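View pics/scene0.png

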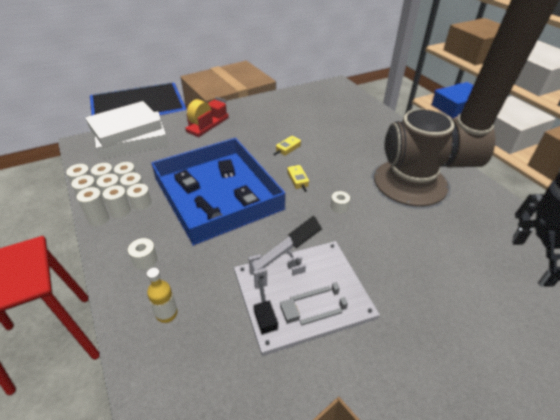

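```bash
cat > m.py <<'E'
from h import *
np.set_printoptions(precision=4,suppress=True)
def load(n,i=0): 
    return dict(np.load(f"/tmp/{n}{i}.npz"))
def rect(P):
    (cx,cy),(w,h),a=cv2.minAreaRect((P[:,:2]*1000).astype(np.float32))
    return np.round([cx,cy,w,h,a],1)
E
python3 - <<'E'
from m import *
for n in("top","scene"):
    c=load(n);P=cloud(c);f=c["frame"].astype(int);X,Y,Z=P[...,0],P[...,1],P[...,2]
    print(n)
    g=(abs(X-.4)<.03)&(abs(Y-0.0)<.03);print(" table z",np.nanmedian(Z[g]),np.nanstd(Z[g]))
    b=(abs(X-.49)<.06)&(abs(Y+.14)<.09)&(f[...,2]<110)   # not blue
    for nm,m in(("pack",b&(Z>.026)&(Z<.04)),):
        k=cv2.connectedComponents(m.astype(np.uint8))
        print(nm,m.sum(),rect(P[m]),"z",np.median(Z[m]),np.mean(P[m],0))
    m=b&(Z>.008)&(Y>-.095); print(" ant",m.sum(),P[m].mean(0) if m.any() else 0, P[m][:,1].max() if m.any() else 0)
    j=(abs(X-.505)<.2)&(abs(Y-.2)<.17)
    m=j&(Z>.012)&(Z<.026); print("plate",m.sum(),rect(P[m]),np.median(Z[m]))
    m=j&(Z>.1); print("lever hi",m.sum(),rect(P[m]),np.median(P[m],0),Z[m].max())
c=load("top")
t=cv2.resize(c["frame"][185:235,305:375,::-1],(560,400),interpolation=cv2.INTER_CUBIC)
s=load("scene");t2=cv2.resize(s["frame"][170:225,210:270,::-1],(240,220),interpolation=cv2.INTER_CUBIC)
o=np.zeros((400,800,3),np.uint8);o[:,:560]=t;o[:220,560:]=t2;cv2.imwrite("pics/crop.png",o)
j=cv2.resize(c["frame"][140:262,158:268,::-1],None,fx=5.4,fy=4.9,interpolation=cv2.INTER_CUBIC);cv2.imwrite("pics/jig.png",j)
E
```

```text
top
 table z -0.00038993942349851984 0.002116611169732438
pack 214 [ 490.4 -130.4   38.2   96.2    6.5] z 0.0305447794470024 [ 0.4909 -0.1474  0.0306]
 ant 14 [ 0.4862 -0.0821  0.0223] -0.07237455363655836
plate 6491 [508.3 210.6 230.8 270.3  81.5] 0.01991407291130387
lever hi 581 [501.3 150.9  39.9 110.3  82.4] [0.4878 0.1505 0.1467] 0.1743896579821146
scene
 table z 0.0015380307397580006 0.00141497426904631
pack 339 [ 491.4 -119.5  118.8  123.2    1.2] z 0.032319909219415854 [ 0.4961 -0.1103  0.0323]
 ant 537 [ 0.4908 -0.0618  0.0345] -0.055276133949082706
plate 7844 [507.7 209.4 232.5 270.5  81.3] 0.021237507432818936
lever hi 799 [502.1 150.7  42.  110.2  81.7] [0.494  0.1543 0.143 ] 0.17404746429270967
```

View pics/crop.png

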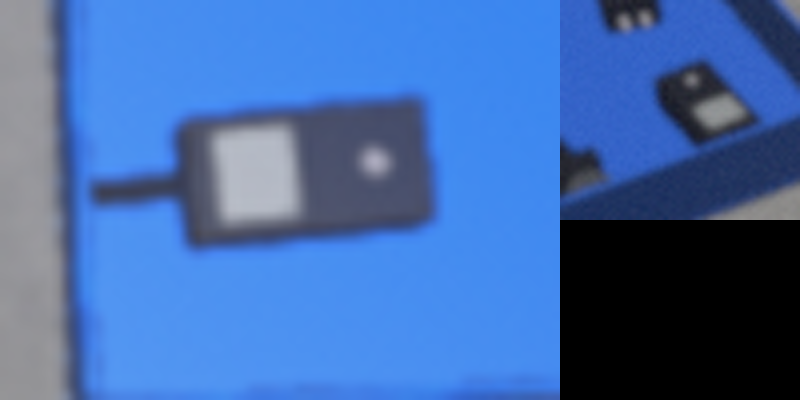

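View pics/jig.png

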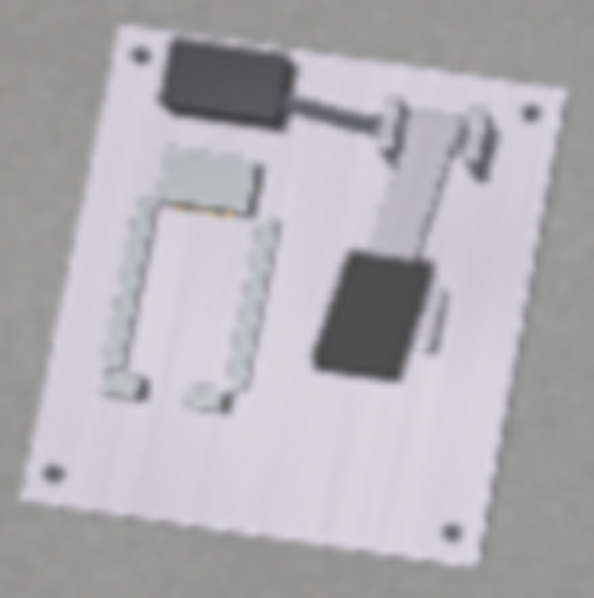

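```bash
cat >> m.py <<'E'
def proj(c,p):
    q=(np.asarray(p)-c["pose"][:3,3])@c["pose"][:3,:3];a=np.c_[q[:,0]/-q[:,2],-q[:,1]/-q[:,2]]
    a=a*(1+c["k1"]*(a**2).sum(1,keepdims=True));return a*[c["K"][0,0],c["K"][1,1]]+c["K"][:2,2]
def box(x0,x1,y0,y1,z0,z1): return np.array([[x,y,z] for x in(x0,x1) for y in(y0,y1) for z in(z0,z1)])
def place(p,x,y,a,z): 
    R=np.array([[np.cos(a),-np.sin(a),0],[np.sin(a),np.cos(a),0],[0,0,1]]);return p@R.T+[x,y,z]
PK=[box(-.042,.042,-.022,.022,0,.026),box(.042,.072,-.005,.005,.008,.018)]
def sil(c,hulls,S=8,roi=None):
    u0,v0,w,h=roi;m=np.zeros((h*S,w*S),np.uint8)
    for p in hulls:
        q=((proj(c,p)-[u0-.5,v0-.5])*S).astype(np.float32);cv2.fillConvexPoly(m,np.round(cv2.convexHull(q)).astype(np.int32),1)
    return cv2.resize(m.astype(np.float32),(w,h),interpolation=cv2.INTER_AREA)
def tri(c1,a,c2,b):
    o=[c["pose"][:3,3] for c in(c1,c2)];d=[c["pose"][:3,:3]@ray(c,u) for c,u in((c1,a),(c2,b))]
    d=[v/np.linalg.norm(v) for v in d]
    s=np.linalg.lstsq(np.c_[d[0],-d[1]],o[1]-o[0],rcond=None)[0];A=o[0]+s[0]*d[0];B=o[1]+s[1]*d[1];return (A+B)/2,np.linalg.norm(A-B)
E
python3 - <<'E'
from m import *
from scipy.optimize import minimize
t,s=load("top"),load("scene")
for nm,a,b in(("pack",[343.6,208.9],[243.5,200.1]),("ant",[318.5,210.4],[260.1,211.8]),("nest",[191.6,202.5],[319.9,305.7]),("gap",[194.4,219.7],[336.2,298.7]),("probe",[197.5,183.1],[292.2,311.7]),("paddle",[227.4,199.6],[305.3,228.1]),("jig",[215.8,200.4],[300,293.7])):
    print(nm,*tri(t,a,s,b))
roi=(312,190,56,40);u,v,w,h=roi
f=t["frame"][v:v+h,u:u+w].astype(float);m=np.clip((235-f[...,2])/(235-100),0,1)
rb=f[...,2]-f[...,0]; m=np.clip(1-rb/np.percentile(rb,90),0,1)   # not blue
m[:,:9]=np.where(np.arange(9)<4,0,m[:,:9]) if 0 else m[:,:9]
m[:, :5]=0
cost=lambda p:((cv2.GaussianBlur(sil(t,[place(k,p[0]/1e3,p[1]/1e3,p[2]/50,.005) for k in PK],8,roi),(0,0),.8)-m)**2)[:,5:].sum()
best=min((minimize(cost,[x0,-144,a*50],method="Nelder-Mead",options=dict(initial_simplex=np.array([[x0,-144,a*50],[x0+6,-144,a*50],[x0,-138,a*50],[x0,-144,a*50+5]]))) for x0 in(485,492) for a in(1.55,1.65)),key=lambda r:r.fun)
print("pack fit x,y mm, yaw deg",best.x[:2],np.degrees(best.x[2]/50),best.fun)
# rectify jig
a=np.radians(-8.5);J=np.array([.508,.210])
for n,c in(("top",t),("scene",s)):
  for z in(.028,.044,.041):
    xs=np.arange(-.135,.136,.001);ys=np.arange(-.115,.116,.001);gx,gy=np.meshgrid(xs,ys,indexing="ij")
    p=place(np.c_[gx.ravel(),gy.ravel(),np.full(gx.size,0)],*J,a,z);uv=proj(c,p).astype(np.float32).reshape(gx.shape+(2,))
    im=cv2.remap(c["frame"],uv[...,0],uv[...,1],cv2.INTER_LINEAR).astype(float)
    e=im[...,1]-im[...,0]*.5-im[...,2]*.5   # greenness
    L=cv2.remap(cloud(c)[...,2].astype(np.float32),uv[...,0],uv[...,1],cv2.INTER_LINEAR)
    if z==.028:
        r=e[(xs>-.05)&(xs<.0)].mean(0);k=(ys>.0);print(n,"rail prof y",[(int(round(y*1000)),round(float(q),1)) for y,q in zip(ys[k][::2],r[k][::2])])
    if z==.044:
        k=(ys>.02)&(ys<.09);r=np.nanmean(L[(xs>-.11)&(xs<.06)][:,k][:,::1],1)
        for lo,hi in((.03,.04),(.066,.076),(.045,.06)):
            kk=(ys>lo)&(ys<hi);r=np.nanmean(L[:,kk],1)*1000;q=(xs>-.09)&(xs<.07);print(n,"z prof x",lo,[(int(round(x*1000)),int(round(y))) for x,y in zip(xs[q][::4],r[q][::4])])
  
E
```

```text
pack [ 0.4939 -0.1506  0.0018] 0.012867828696558723
ant [ 0.4818 -0.0771  0.0129] 0.00018914621777580751
nest [0.4974 0.266  0.0224] 1.296856680587703e-05
gap [0.4508 0.2603 0.0108] 0.0029698132843972414
probe [0.5546 0.2508 0.0175] 0.007526920337474096
paddle [0.4832 0.154  0.16  ] 0.00870253647941481
jig [ 0.5093  0.2041 -0.0036] 0.00403519962121318
pack fit x,y mm, yaw deg [ 493.5589 -140.7579] 96.59614074863887 37.18495301542008
top rail prof y [(0, -4.9), (2, -4.9), (4, -4.7), (6, -4.9), (8, -5.2), (10, -6.1), (12, -5.8), (14, -3.8), (16, -1.4), (18, -0.3), (20, -0.3), (22, -1.0), (24, -2.7), (26, -5.0), (28, -5.8), (30, -5.4), (32, -5.3), (34, -5.6), (36, -5.5), (38, -5.4), (40, -5.4), (42, -5.3), (44, -5.1), (46, -5.2), (48, -5.5), (50, -5.5), (52, -5.8), (54, -5.9), (56, -6.1), (58, -5.5), (60, -4.6), (62, -4.3), (64, -4.4), (66, -4.3), (68, -4.5), (70, -5.4), (72, -6.3), (74, -5.3), (76, -3.2), (78, -1.1), (80, -0.1), (82, -0.2), (84, -0.8), (86, -2.4), (88, -4.5), (90, -5.9), (92, -6.2), (94, -6.0), (96, -5.9), (98, -5.9), (100, -6.0), (102, -6.2), (104, -6.5), (106, -6.3),
[... 2702 characters left out ...]
 21), (-30, 21), (-26, 22), (-22, 21), (-18, 21), (-14, 22), (-10, 21), (-6, 21), (-2, 22), (2, 22), (6, 21), (10, 21), (14, 21), (18, 21), (22, 22), (26, 22), (30, 21), (34, 21), (38, 36), (42, 42), (46, 42), (50, 42), (54, 41), (58, 42), (62, 42), (66, 41)]
scene z prof x 0.045 [(-90, 22), (-86, 21), (-82, 21), (-78, 20), (-74, 21), (-70, 21), (-66, 22), (-62, 22), (-58, 23), (-54, 23), (-50, 21), (-46, 21), (-42, 22), (-38, 22), (-34, 20), (-30, 21), (-26, 21), (-22, 21), (-18, 21), (-14, 22), (-10, 21), (-6, 22), (-2, 22), (2, 21), (6, 21), (10, 21), (14, 21), (18, 21), (22, 22), (26, 22), (30, 21), (34, 22), (38, 39), (42, 42), (46, 42), (50, 42), (54, 42), (58, 42), (62, 42), (66, 42)]
```

```bash
cat > fit.py <<'E'
from m import *
from scipy.optimize import minimize
def fit(c,roi,x0,z=.005,blur=.8):
    u,v,w,h=roi;f=c["frame"][v:v+h,u:u+w].astype(float)
    rb=f[...,2]-f[...,0];bg=np.median(rb[rb>70]);m=np.clip((bg-rb)/(bg-20),0,1)
    k=(m>.3).astype(np.uint8);n,l,st,ce=cv2.connectedComponentsWithStats(k)
    i=1+np.argmax(st[1:,4]);d=cv2.dilate((l==i).astype(np.uint8),np.ones((3,3)));m=m*d
    def r(p): return cv2.GaussianBlur(sil(c,[place(q,p[0]/1e3,p[1]/1e3,p[2]/50,z) for q in PK],8,roi),(0,0),blur)
    cost=lambda p:((r(p)-m)**2).sum()
    S=np.array([x0]*4,float)+np.vstack([np.zeros(3),np.diag([5,5,4])])
    b=minimize(cost,x0,method="Nelder-Mead",options=dict(initial_simplex=S))
    b=minimize(cost,b.x,method="Nelder-Mead",options=dict(initial_simplex=S-S[0]+b.x))
    return b,m,r(b.x)
E
python3 - <<'E'
from fit import *
o=[]
for n,roi in(("top",(314,190,56,40)),("scene",(225,178,45,45))):
    c=load(n);b,m,r=fit(c,roi,[490,-144,1.66*50]);print(n,b.x[:2],np.degrees(b.x[2]/50),b.fun)
    o.append(np.hstack([cv2.resize((q*255).astype(np.uint8),(380,280)) for q in(m,r)]))
cv2.imwrite("pics/fit.png",np.vstack(o))
E
```

```text
top [ 493.4029 -141.5184] 96.82585233172414 26.171846205696546
scene [ 493.3722 -137.6989] 93.4703666603379 298.0708061108316
```

View pics/fit.png

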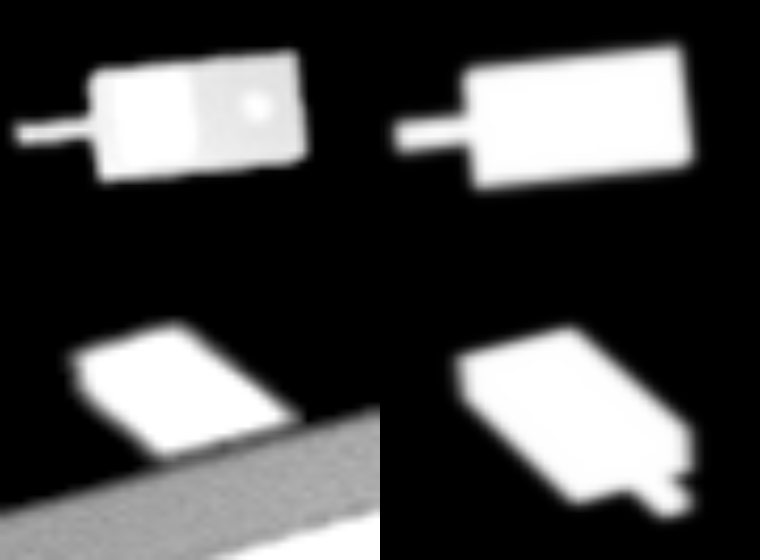

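```bash
python3 - <<'E'
from m import *
for n in("top","scene"):
    c=load(n);P=cloud(c);X,Y,Z=P[...,0],P[...,1],P[...,2]
    for lo in(.022,.026):
        m=(abs(X-.49)<.065)&(Y<-.085)&(Y>-.21)&(Z>lo)&(Z<.045)
        k,l,st,_=cv2.connectedComponentsWithStats(m.astype(np.uint8));i=1+np.argmax(st[1:,4]);Q=P[l==i]
        xy=Q[:,:2]-Q[:,:2].mean(0);w,V=np.linalg.eigh(xy.T@xy/len(xy));d=V[:,1]*np.sign(V[1,1])
        s=xy@d;t=xy@V[:,0]
        print(n,lo,len(Q),rect(Q),Q.mean(0),"pca yaw",np.degrees(np.arctan2(d[1],d[0])),"len",np.sqrt(12*w)*1000, "midrange",Q[:,:2].mean(0)+d*(np.percentile(s,1)+np.percentile(s,99))/2)
    b=(abs(X-.49)<.04)&(abs(Y+.21)<.02);print("floor",np.nanmedian(Z[b]))
    m=(abs(X-.55)<.25)&(Y<0)&(Y>-.4)&(Z>.058)&(Z<.075);print("rim",m.sum(),rect(P[m]),np.median(Z[m]))
E
```

```text
top 0.022 520 [ 493.5 -137.4   44.4   93.9    6.2] [ 0.4932 -0.141   0.0305] pca yaw 96.1306281058484 len [44.0349 85.7264] midrange [ 0.4932 -0.141 ]
top 0.026 498 [ 494.1 -141.8   44.2   83.8    6.3] [ 0.4938 -0.1417  0.0308] pca yaw 95.62911013703466 len [43.5431 84.0821] midrange [ 0.4938 -0.1419]
floor 0.004665180911137323
rim 1015 [ 606.8 -215.   380.1  321.2    2.9] 0.06399520351839438
scene 0.022 314 [ 494.5 -143.1   45.1   83.2    6.3] [ 0.4954 -0.1409  0.0322] pca yaw 98.70588356825193 len [46.0316 82.0455] midrange [ 0.4955 -0.1415]
scene 0.026 305 [ 494.5 -143.1   45.1   83.2    6.3] [ 0.4948 -0.1407  0.0324] pca yaw 98.17195835310224 len [45.266  82.1925] midrange [ 0.4949 -0.1416]
floor 0.007115053806045046
rim 967 [ 605.9 -216.2  380.8  328.     3.2] 0.06480034740102814
```

Seen: the black box with a screen and antenna, top (343,209), antenna tip at (318,210), inside the bin, is the target. The others are yellow packs at (350,271) and (409,293), outside the bin, and the plain pack at (396,162), which has no antenna. Its measured centre is (0.494, -0.142), yaw about 96.3°, top at z = 0.031. The jig is at (0.508, 0.210), yaw -8.5°, with the nest at about (0.497, 0.263).

```bash
cat > d.py <<'E'
import sys,numpy as np
from h import arm
from scipy.spatial.transform import Rotation as R
# usage: d.py x y z yaw_of_tool_y_deg  -> shift in tool axes (mm), turn about tool z
x,y,z,a=map(float,sys.argv[1:5]);a=np.radians(a)
o=arm.get_obs();T=np.array(o["orientation"])
G=np.array([[np.sin(a),np.cos(a),0],[-np.cos(a),np.sin(a),0],[0,0,-1]]).T@np.eye(3)
G=np.array([[-np.sin(a)*-1,np.cos(a),0],[-np.cos(a),np.sin(a),0],[0,0,-1]])
if np.linalg.det(G)<0: G[:,0]*=-1
np.set_printoptions(precision=4,suppress=True)
D=np.array([x,y,z])-o["tcp_pos"]
print("t",o["time"],"tcp",o["tcp_pos"],"yaw_y",np.degrees(np.arctan2(T[1,1],T[0,1])))
print("shift mm now",T.T@D*1000,"after turn",G.T@D*1000,"turn",R.from_matrix(T.T@G).as_rotvec(),"F",o["force"],"grip",o["grip_width"],o["gripper_force"])
E
python3 -m creep '[[85,0,0,0,0,0,0.125],[85,0,0,0,0,0,0.125],[85,0,0,0,0,0,0.125],[85,0,0,0,0,0,0.125],[85,0,0,0,0,0,0.125],[85,0,0,0,0,0,0.125],[85,0,0,0,0,0,0.125],[85,0,0,0,0,0,0.125]]'
python3 d.py .494 -.142 .15 6.3
```

```text
time: 2.07
tcp_pos: [0.2183, 0.4774, 0.2393]
orientation: [[-0.135, 0.991, -0.0], [0.991, 0.135, -0.0], [-0.0, -0.0, -1.0]]
force: [-0.5, -0.5, -0.0]
grip_width: 0.996
gripper_force: 0.0
t 2.0667 tcp [0.2183 0.4774 0.2393] yaw_y 7.782445318302816
shift mm now [-651.072   189.3089   89.3121] after turn [-645.9582  206.0888   89.3014] turn [-0.      0.      0.0259] F [-0.4752 -0.5271 -0.0288] grip 0.995763017926893 0.0
```

```bash
python3 -m creep '[[85,0,0,0,0,0,0.026],[85,-38,12.1,0,0,0,0],[85,-38,12.1,0,0,0,0],[85,-38,12.1,0,0,0,0],[85,-38,12.1,0,0,0,0],[85,-38,12.1,0,0,0,0],[85,-38,12.1,0,0,0,0],[85,-38,12.1,0,0,0,0]]' >/dev/null
python3 -m creep '[[85,-38,12.1,0,0,0,0],[85,-38,12.1,0,0,0,0],[85,-38,12.1,0,0,0,0],[85,-38,12.1,0,0,0,0],[85,-38,12.1,0,0,0,0],[75,-38,12.1,0,0,0,0],[65,-38,12.1,0,0,0,0],[62,0,0,0,0,0,0]]'
python3 d.py .494 -.142 .15 6.3
```

```text
time: 3.4
tcp_pos: [0.4502, -0.0367, 0.2389]
orientation: [[-0.109, 0.994, 0.001], [0.994, 0.109, -0.002], [-0.002, 0.001, -1.0]]
force: [-0.8, 0.5, 0.0]
grip_width: 0.727
gripper_force: 0.0
t 3.4 tcp [ 0.4502 -0.0367  0.2389] yaw_y 6.252731479284675
shift mm now [-109.223    32.056    89.1353] after turn [-109.4471   32.0167   88.8742] turn [ 0.0006  0.0022 -0.0008] F [-0.8234  0.4533  0.0373] grip 0.7267562118714023 0.0
```

```bash
python3 -m creep '[[62,-37,10.7,8,0,0,0],[62,-37,10.7,20,0,0,0],[62,-35,10.7,30,0,0,0],[62,0,0,30,0,0,0],[62,0,0,0,0,0,0],[62,0,0,0,0,0,0]]' >/dev/null
python3 d.py .494 -.142 .023 6.3
python3 - <<'E'
from m import *
print(arm.tip_reach)
for n in("top","scene"):
    c=arm.read_camera(n);np.savez(f"/tmp/{n}1.npz",**c)
    P=cloud(c)
    if n=="scene":
        m=(abs(P[...,0]-.494)<.08)&(abs(P[...,1]+.142)<.06)&(P[...,2]>.08)
        q=P[m];print(len(q),np.sort(q[:,2])[:12],[ (round(a,3),np.round(q[(abs(q[:,0]-a)<.006),2].min(),3)) for a in np.arange(.43,.57,.01) if (abs(q[:,0]-a)<.006).any()])
        im=cv2.resize(c["frame"][110:230,180:320,::-1],None,fx=5,fy=5,interpolation=cv2.INTER_CUBIC);cv2.imwrite("pics/appr.png",im)
E
```

```text
t 3.9 tcp [ 0.4889 -0.1302  0.1545] yaw_y 6.614562935119796
shift mm now [-12.5785   4.1782 131.492 ] after turn [-12.329    3.7527 131.5285] turn [-0.0038 -0.0017  0.0055] F [0.6651 0.5401 0.8696] grip 0.7219876140727582 0.0
0.008
5912 [0.1564 0.1572 0.1575 0.1584 0.1587 0.1589 0.1589 0.1589 0.1597 0.1598
 0.1607 0.1608] [(np.float64(0.43), np.float64(0.201)), (np.float64(0.44), np.float64(0.167)), (np.float64(0.45), np.float64(0.159)), (np.float64(0.46), np.float64(0.157)), (np.float64(0.47), np.float64(0.215)), (np.float64(0.48), np.float64(0.222)), (np.float64(0.49), np.float64(0.223)), (np.float64(0.5), np.float64(0.222)), (np.float64(0.51), np.float64(0.213)), (np.float64(0.52), np.float64(0.156)), (np.float64(0.53), np.float64(0.159)), (np.float64(0.54), np.float64(0.169)), (np.float64(0.55), np.float64(0.203)), (np.float64(0.56), np.float64(0.215))]
```

View pics/appr.png

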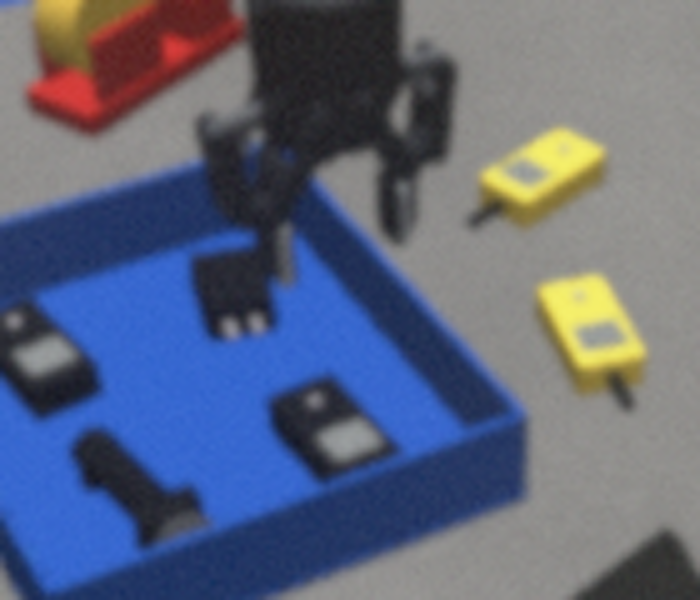

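```bash
python3 d.py .494 -.142 .019 6.3; python3 -m creep '[[62,-3,0,35,0,0,0],[62,0,0,30,0,0,0],[62,0,0,25,0,0,0],[62,0,0,10,0,0,0],[62,0,0,0,0,0,0],[62,0,0,0,0,0,0]]' ; python3 d.py .494 -.142 .019 6.3
```

```text
t 4.0 tcp [ 0.4907 -0.13    0.1574] yaw_y 6.693306680777137
shift mm now [-12.2485   1.6881 138.4006] after turn [-12.3018   1.9835 138.392 ] turn [0.0015 0.0005 0.0069] F [0.3008 0.2666 0.4981] grip 0.729062378104952 0.0
time: 4.5
tcp_pos: [0.4916, -0.1332, 0.0575]
orientation: [[-0.117, 0.993, 0.002], [0.993, 0.117, -0.001], [-0.001, 0.002, -1.0]]
force: [-1.3, -0.5, 0.4]
grip_width: 0.726
gripper_force: 0.0
t 4.5 tcp [ 0.4916 -0.1332  0.0575] yaw_y 6.701904261476084
shift mm now [-9.0088  1.3169 38.5048] after turn [-9.0273  1.4507 38.4957] turn [0.0018 0.0007 0.007 ] F [-1.3022 -0.5017  0.4353] grip 0.725622900102232 0.0
```

```bash
python3 -m creep '[[62,-9,1.4,8,0,0,0.007],[62,0,0,15,0,0,0],[62,0,0,15,0,0,0],[62,0,0,0,0,0,0],[62,0,0,0,0,0,0]]' >/dev/null; python3 d.py .494 -.142 .019 6.3
python3 -m creep '[[50,0,0,0,0,0,0],[42,0,0,0,0,0,0],[35,0,0,0,0,0,0],[30,0,0,0,0,0,0],[30,0,0,0,0,0,0],[30,0,0,0,0,0,0]]'
```

```text
t 4.9167 tcp [ 0.4934 -0.1427  0.0183] yaw_y 6.220211115347905
shift mm now [ 0.6563  0.6676 -0.7085] after turn [ 0.6556  0.6683 -0.7085] turn [ 0.0003  0.0003 -0.0014] F [-0.621  -0.3926  0.4772] grip 0.7266775477385838 0.0
time: 5.42
tcp_pos: [0.4943, -0.1427, 0.0194]
orientation: [[-0.109, 0.994, 0.003], [0.994, 0.109, -0.001], [-0.002, 0.003, -1.0]]
force: [-0.1, -0.4, 6.4]
grip_width: 0.497
gripper_force: 61.6
```

```bash
python3 -m creep '[[30,0,0,-20,0,0,0],[30,0,0,-36,0,0,0],[30,0,0,-38,0,0,0],[30,0,0,-38,0,0,0],[30,0,0,-38,0,0,0],[30,0,0,-36,0,0,0],[30,0,0,0,0,0,0],[30,0,0,0,0,0,0]]'
python3 - <<'E'
from fit import *
for n in("top","scene"):
    c=arm.read_camera(n);np.savez(f"/tmp/{n}2.npz",**c)
    P=cloud(c);o=arm.get_obs()
    m=(abs(P[...,0]-.494)<.1)&(P[...,1]<-.04)&(P[...,1]>-.25)&(P[...,2]>.17)&(P[...,2]<.32);v,u=np.nonzero(m);print(n,u.min(),u.max(),v.min(),v.max(),o["tcp_pos"])
im=cv2.resize(c["frame"][90:230,190:330,::-1],None,fx=4.2,fy=4.2,interpolation=cv2.INTER_CUBIC);cv2.imwrite("pics/lift.png",im)
E
```

```text
time: 6.08
tcp_pos: [0.4943, -0.1426, 0.2264]
orientation: [[-0.109, 0.994, 0.005], [0.994, 0.109, -0.001], [-0.002, 0.005, -1.0]]
force: [-0.6, -0.6, -2.5]
grip_width: 0.502
gripper_force: 61.6
top 325 366 153 217 [ 0.4934 -0.1423  0.2242]
scene 214 267 94 151 [ 0.4927 -0.1421  0.2229]
```

View pics/lift.png

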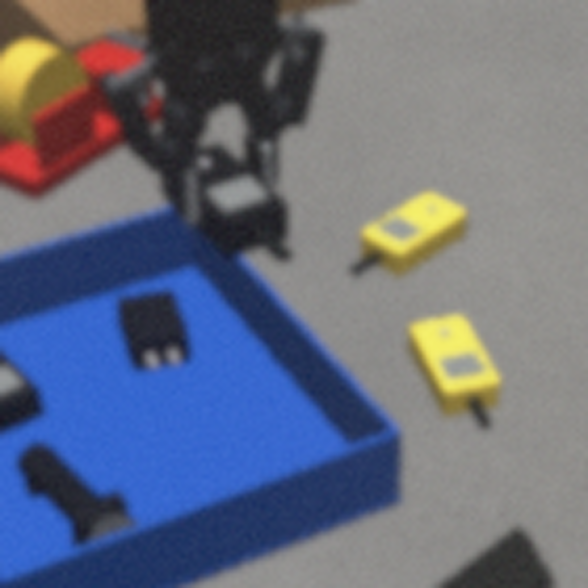

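```bash
python3 -m creep '[[30,0,0,0,0,0,-0.125],[30,0,0,0,0,0,-0.125],[30,0,0,0,0,0,-0.125],[30,0,0,0,0,0,-0.125],[30,0,0,0,0,0,-0.125],[30,0,0,0,0,0,-0.125],[30,0,0,0,0,0,-0.125],[30,0,0,0,0,0,-0.125]]' >/dev/null
python3 -m creep '[[30,0,0,0,0,0,-0.125],[30,0,0,0,0,0,-0.125],[30,0,0,0,0,0,-0.06],[30,0,0,0,0,0,0],[30,0,0,0,0,0,0]]'; python3 d.py .503 .2615 .225 81.4
```

```text
time: 7.27
tcp_pos: [0.4923, -0.142, 0.222]
orientation: [[-0.988, 0.153, -0.003], [0.153, 0.988, 0.001], [0.003, 0.0, -1.0]]
force: [-0.3, 1.4, -0.7]
grip_width: 0.499
gripper_force: 61.5
t 7.2667 tcp [ 0.4923 -0.142   0.222 ] yaw_y 81.18824898853856
shift mm now [ 51.2344 400.4231  -2.7101] after turn [ 49.7458 400.6085  -3.02  ] turn [ 0.0004 -0.003  -0.0037] F [-0.348   1.3751 -0.7352] grip 0.49876153365603076 61.46595239639282
```

```bash
python3 -m creep '[[30,4.5,36.4,-6,0,0,-0.004],[30,4.5,36.4,0,0,0,0],[30,4.5,36.4,0,0,0,0],[30,4.5,36.4,0,0,0,0],[30,4.5,36.4,0,0,0,0],[30,4.5,36.4,0,0,0,0],[30,4.5,36.4,0,0,0,0],[30,4.5,36.4,0,0,0,0]]' >/dev/null
python3 -m creep '[[30,4.5,36.4,0,0,0,0],[30,4.5,36.4,0,0,0,0],[30,4.5,36.4,0,0,0,0],[30,0,0,0,0,0,0],[30,0,0,0,0,0,0],[30,0,0,0,0,0,0]]'; python3 d.py .503 .2615 .08 81.4
```

```text
time: 8.43
tcp_pos: [0.5027, 0.2609, 0.2288]
orientation: [[-0.989, 0.148, -0.002], [0.148, 0.989, -0.001], [0.001, -0.001, -1.0]]
force: [0.2, -0.3, -1.9]
grip_width: 0.503
gripper_force: 61.7
t 8.4333 tcp [0.5027 0.2609 0.2288] yaw_y 81.51242868370849
shift mm now [ -0.3802   0.8553 148.7761] after turn [ -0.1841   0.6405 148.7776] turn [-0.0014 -0.0013  0.002 ] F [ 0.2396 -0.2958 -1.8805] grip 0.5032516286008549 61.72554016113281
```

```bash
python3 -m creep '[[30,0,0.8,30,0,0,0],[30,0,0,35,0,0,0],[30,0,0,35,0,0,0],[30,0,0,30,0,0,0],[30,0,0,19,0,0,0],[30,0,0,0,0,0,0],[30,0,0,0,0,0,0],[30,0,0,0,0,0,0]]'; python3 d.py .503 .2615 .036 81.4
python3 - <<'E'
from m import *
J=(.508,.210,np.radians(-8.5))
o=[]
for n in("top","scene"):
    c=arm.read_camera(n);np.savez(f"/tmp/{n}3.npz",**c);f=c["frame"].copy()
    tp=arm.get_obs()["tcp_pos"]
    # expected pack outline (green) at tcp and stop-gap centre line (red)
    big=cv2.resize(f,None,fx=5,fy=5,interpolation=cv2.INTER_CUBIC)
    S=lambda p:np.round((proj(c,p)+.5)*5).astype(int)
    uz=tp[2]-.0145
    for b in PK: 
        h=cv2.convexHull(S(place(b,tp[0],tp[1],np.radians(171.5),uz)).astype(np.int32));cv2.polylines(big,[h],True,(0,255,0),1)
    r=arm.pinpoint("antenna_tip",n);print(n,[(np.round(q["uv"],1),round(q["conf"],2)) for q in r[:3]],"expected",proj(c,place(np.array([[.072,0,.013]]),tp[0],tp[1],np.radians(171.5),uz)))
    u,v=S(np.array([tp]))[0];o.append(cv2.resize(big[v-200:v+300,u-250:u+250,::-1],(400,400)))
cv2.imwrite("pics/over.png",np.hstack(o))
E
```

```text
time: 9.1
tcp_pos: [0.5042, 0.2614, 0.0823]
orientation: [[-0.989, 0.149, 0.002], [0.149, 0.989, 0.001], [-0.002, 0.001, -1.0]]
force: [-0.4, 0.6, -0.4]
grip_width: 0.502
gripper_force: 61.7
t 9.1 tcp [0.5042 0.2614 0.0823] yaw_y 81.43740309498428
shift mm now [ 1.3168 -0.1293 46.346 ] after turn [ 1.2404 -0.0794 46.3482] turn [0.0011 0.0016 0.0007] F [-0.3512  0.5865 -0.4301] grip 0.5022906189205344 61.70935034751892
top [(array([324.2, 271.2]), 0.84), (array([185.5, 227.4]), 0.53)] expected [[183.1989 224.2887]]
scene [(array([273.9, 157.2]), 0.66), (array([346.2, 283. ]), 0.62), (array([302.9, 192.9]), 0.53)] expected [[348.9463 280.9618]]
```

View pics/over.png

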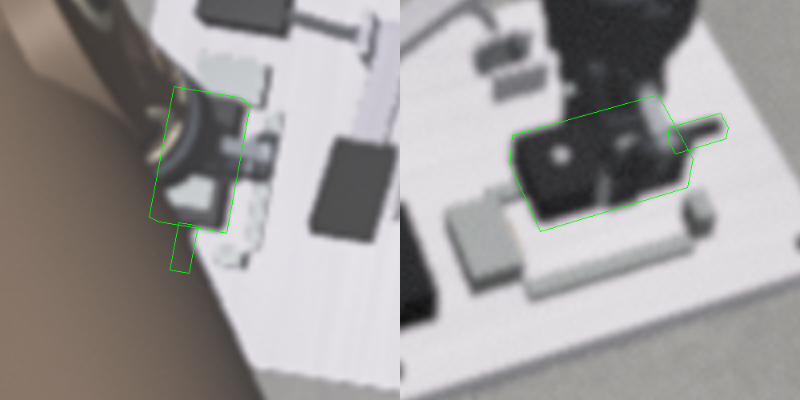

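```bash
python3 -m creep '[[30,1.2,0,14,0,0,0],[30,0,0,14,0,0,0],[30,0,0,12,0,0,0],[30,0,0,0,0,0,0],[30,0,0,0,0,0,0],[30,0,0,0,0,0,0]]'; python3 d.py .503 .2615 .036 81.4
```

```text
time: 9.8
tcp_pos: [0.5027, 0.2624, 0.0418]
orientation: [[-0.989, 0.147, 0.001], [0.147, 0.989, 0.001], [-0.001, 0.001, -1.0]]
force: [0.4, -0.1, -1.4]
grip_width: 0.501
gripper_force: 61.8
t 9.8 tcp [0.5027 0.2624 0.0418] yaw_y 81.53452176471784
shift mm now [-0.3964 -0.8381  5.8223] after turn [-0.4053 -0.8321  5.8226] turn [0.0009 0.0012 0.0023] F [ 0.4298 -0.0906 -1.4185] grip 0.5005050610255269 61.75417900085449
```

```bash
python3 -m creep '[[30,0,-0.5,2,0,0,0],[30,0,0,2,0,0,0],[30,0,0,0,0,0,0],[30,0,0,0,0,0,0]]'; python3 -m creep '[[30,0,0,1.5,0,0,0],[30,0,0,0,0,0,0],[30,0,0,0,0,0,0]]'
```

```text
time: 10.13
tcp_pos: [0.5021, 0.2615, 0.0369]
orientation: [[-0.989, 0.147, 0.0], [0.147, 0.989, 0.0], [-0.0, 0.0, -1.0]]
force: [-0.4, 0.3, -1.6]
grip_width: 0.502
gripper_force: 61.8
time: 10.38
tcp_pos: [0.502, 0.2615, 0.0351]
orientation: [[-0.989, 0.147, -0.0], [0.147, 0.989, -0.0], [0.0, -0.0, -1.0]]
force: [0.4, 0.4, 0.1]
grip_width: 0.499
gripper_force: 61.8
```

```bash
python3 -m creep '[[30,0,0,0.6,0,0,0],[46,0,0,0,0,0,0],[52,0,0,0,0,0,0],[62,0,0,0,0,0,0],[62,0,0,0,0,0,0],[62,0,0,0,0,0,0]]'; python3 -m creep '[[62,0,0,-10,0,0,0],[62,0,0,-25,0,0,0],[62,0,0,-35,0,0,0],[62,0,0,-35,0,0,0],[62,0,0,-38,0,0,0],[62,0,0,-38,0,0,0],[62,0,0,0,0,0,0]]'
python3 - <<'E'
from m import *
o=[]
for n in("top","scene"):
    c=arm.read_camera(n);np.savez(f"/tmp/{n}4.npz",**c)
    v,u=(140,158) if n=="top" else (215,225)
    o.append(cv2.resize(c["frame"][v:v+130,u:u+130,::-1],(400,400),interpolation=cv2.INTER_CUBIC))
cv2.imwrite("pics/placed.png",np.hstack(o))
E
```

```text
time: 10.88
tcp_pos: [0.5021, 0.2616, 0.0347]
orientation: [[-0.989, 0.147, 0.0], [0.147, 0.989, 0.0], [-0.0, 0.0, -1.0]]
force: [0.2, 0.4, 0.3]
grip_width: 0.724
gripper_force: 0.0
time: 11.47
tcp_pos: [0.5044, 0.2628, 0.2248]
orientation: [[-0.989, 0.147, 0.011], [0.147, 0.989, 0.006], [-0.01, 0.007, -1.0]]
force: [0.6, -0.2, 0.3]
grip_width: 0.727
gripper_force: 0.0
```

View pics/placed.png

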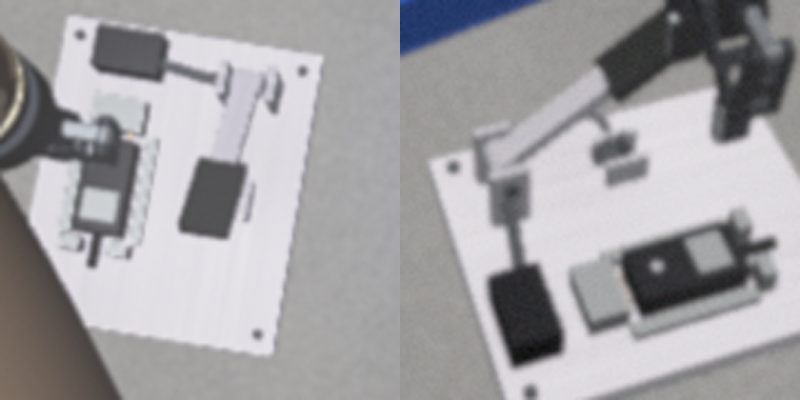

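```bash
python3 d.py .4645 .1559 .22 81.5
```

```text
t 11.5667 tcp [0.503  0.2621 0.2185] yaw_y 81.53160947382595
shift mm now [  22.4686 -110.6618   -1.9529] after turn [  22.4153 -110.6792   -1.535 ] turn [0.0029 0.0041 0.0005] F [ 1.1775  0.5479 -1.1986] grip 0.7253553385096189 0.0
```

```bash
python3 -m creep '[[40,7,-37,-2,0,0,0],[20,7.5,-37,0,0,0,0],[0,8,-37,0,0,0,0],[0,0,0,0,0,0,0],[0,0,0,0,0,0,0],[0,0,0,0,0,0,0],[0,0,0,0,0,0,0],[0,0,0,0,0,0,0]]';python3 d.py .4645 .1559 .18 81.5
python3 - <<'E'
from m import *
for n in("scene","top"):
    c=arm.read_camera(n);P=cloud(c)
    m=(abs(P[...,0]-.4645)<.02)&(abs(P[...,1]-.156)<.03)&(P[...,2]>.18);print(n,m.sum(),np.sort(P[m][:,2])[:8] if m.any() else 0)
    m=(P[...,0]>.45)&(P[...,0]<.6)&(abs(P[...,1]-.153)<.04)&(P[...,2]>.06)&(P[...,2]<.18);print(n,"lever",rect(P[m]),P[m][:,2].max())
E
```

```text
time: 12.23
tcp_pos: [0.4636, 0.1559, 0.2171]
orientation: [[-0.989, 0.146, -0.001], [0.146, 0.989, -0.0], [0.001, -0.0, -1.0]]
force: [0.3, -0.2, -0.1]
grip_width: 0.0
gripper_force: 0.0
t 12.2333 tcp [0.4636 0.1559 0.2171] yaw_y 81.59736058986283
shift mm now [-0.8631  0.1737 37.0589] after turn [-0.8368  0.1667 37.0595] turn [-0.0002 -0.0007  0.0017] F [ 0.2641 -0.17   -0.0719] grip 0.00035247504495509985 0.0
scene 783 [0.21   0.2103 0.2107 0.2134 0.214  0.2146 0.2155 0.2162]
scene lever [525.4 145.4  54.9 152.4  85.8] 0.17392259511560249
top 2131 [0.2608 0.2623 0.2632 0.2675 0.2692 0.2707 0.2728 0.2732]
top lever [525.7 140.1 148.1  53.5   0.5] 0.17012886502391356
```

```bash
python3 -m creep '[[0,-0.8,0,20,0,0,0],[0,0,0,18,0,0,0],[0,0,0,8,0,0,0],[0,0,0,8,0,0,0],[0,0,0,8,0,0,0],[0,0,0,0,0,0,0]]'
python3 -m creep '[[0,0,0,9,0,0,0],[0,0,0,9,0,0,0],[0,0,0,9,0,0,0],[0,0,0,9,0,0,0],[0,0,0,8,0,0,0],[0,0,0,6,0,0,0],[0,0,0,0,0,0,0],[0,0,0,0,0,0,0]]';python3 d.py .4645 .1559 .0805 81.5
```

```text
time: 12.83
tcp_pos: [0.4645, 0.1553, 0.1549]
orientation: [[-0.989, 0.147, 0.0], [0.147, 0.989, 0.0], [0.0, 0.0, -1.0]]
force: [3.4, -0.2, 1.4]
grip_width: 0.005
gripper_force: 1.8
time: 13.5
tcp_pos: [0.4642, 0.1553, 0.1063]
orientation: [[-0.989, 0.147, 0.0], [0.147, 0.989, 0.001], [0.0, 0.001, -1.0]]
force: [-2.8, 1.2, 6.8]
grip_width: 0.002
gripper_force: 3.0
t 13.5 tcp [0.4642 0.1553 0.1063] yaw_y 81.54536281575655
shift mm now [-0.2617  0.5959 25.8429] after turn [-0.26    0.6211 25.8423] turn [ 0.001  -0.      0.0008] F [-2.8279  1.1568  6.8262] grip 0.001662087536170541 3.0029650311917067
```

```bash
python3 -m creep '[[0,0,0,7,0,0,0],[0,0,0,6,0,0,0],[0,0,0,5,0,0,0],[0,0,0,4,0,0,0],[0,0,0,2,0,0,0],[0,0,0,0,0,0,0],[0,0,0,0,0,0,0]]'
python3 -m creep '[[0,0,0,1.5,0,0,0],[0,0,0,1,0,0,0],[0,0,0,0,0,0,0],[0,0,0,0,0,0,0]]'
```

```text
time: 14.08
tcp_pos: [0.4636, 0.1555, 0.0824]
orientation: [[-0.989, 0.147, -0.001], [0.147, 0.989, 0.002], [0.001, 0.001, -1.0]]
force: [-5.2, 2.6, 8.8]
grip_width: 0.003
gripper_force: 3.8
time: 14.42
tcp_pos: [0.4636, 0.1555, 0.0801]
orientation: [[-0.989, 0.147, -0.001], [0.147, 0.989, 0.002], [0.001, 0.001, -1.0]]
force: [-5.4, 1.8, 9.4]
grip_width: 0.003
gripper_force: 4.2
```

```bash
python3 -m creep '[[0,0,0,1,0,0,0],[0,0,0,0.7,0,0,0],[0,0,0,0,0,0,0],[0,0,0,0,0,0,0]]';python3 -m creep '[[0,0,0,0.8,0,0,0],[0,0,0,0,0,0,0],[0,0,0,0,0,0,0]]'
```

```text
time: 14.75
tcp_pos: [0.4636, 0.1555, 0.0785]
orientation: [[-0.989, 0.147, -0.001], [0.147, 0.989, 0.002], [0.001, 0.001, -1.0]]
force: [-5.2, 1.7, 9.2]
grip_width: -0.002
gripper_force: 4.6
time: 15.0
tcp_pos: [0.4636, 0.1555, 0.0783]
orientation: [[-0.989, 0.147, -0.0], [0.147, 0.989, 0.002], [0.001, 0.002, -1.0]]
force: [-7.4, 0.6, 13.6]
grip_width: -0.002
gripper_force: 7.0
```

```bash
python3 -m creep '[[0,0,0,-3,0,0,0],[0,0,0,-5,0,0,0],[0,0,0,-10,0,0,0],[0,0,0,-30,0,0,0],[0,0,0,-38,0,0,0],[0,0,0,-38,0,0,0],[0,0,0,-20,0,0,0],[0,0,0,0,0,0,0]]'
python3 -m creep '[[0,38,0,0,0,0,0],[0,38,0,0,0,0,0],[0,38,0,0,0,0,0],[0,30,0,0,0,0,0],[0,0,0,0,0,0,0],[0,0,0,0,0,0,0]]'
python3 - <<'E'
from m import *
o=[]
for n in("top","scene"):
    c=arm.read_camera(n);P=cloud(c)
    m=(P[...,0]>.40)&(P[...,0]<.53)&(abs(P[...,1]-.156)<.022)&(P[...,2]>.05)&(P[...,2]<.18);print(n,"lever",m.sum(),rect(P[m]) if m.any() else 0,np.percentile(P[m][:,2],[50,95]))
    m=(abs(P[...,0]-.5)<.07)&(abs(P[...,1]-.262)<.05)&(P[...,2]>.038)&(P[...,2]<.055);print("pack+block",rect(P[m]),np.median(P[m][:,2]))
    v,u=(140,158) if n=="top" else (215,225)
    o.append(cv2.resize(c["frame"][v:v+130,u:u+130,::-1],(400,400),interpolation=cv2.INTER_CUBIC))
cv2.imwrite("pics/final.png",np.hstack(o))
E
```

```text
time: 15.67
tcp_pos: [0.4664, 0.1555, 0.2264]
orientation: [[-0.989, 0.147, 0.008], [0.147, 0.989, 0.002], [-0.008, 0.004, -1.0]]
force: [0.1, 0.5, 0.7]
grip_width: 0.003
gripper_force: 0.0
time: 16.17
tcp_pos: [0.3207, 0.1762, 0.2207]
orientation: [[-0.989, 0.145, 0.001], [0.145, 0.989, 0.0], [-0.001, 0.0, -1.0]]
force: [0.1, -0.8, -0.2]
grip_width: 0.001
gripper_force: 0.0
top lever 583 [474.1 154.9  40.1 115.5  82.2] [0.075  0.0785]
pack+block [500.9 265.2  60.  137.9  84.6] 0.0447530817458085
scene lever 642 [473.8 155.6  40.5 113.2  85. ] [0.0761 0.0786]
pack+block [500.1 264.8  60.  140.2  84.7] 0.04609239200980941
```

View pics/final.png

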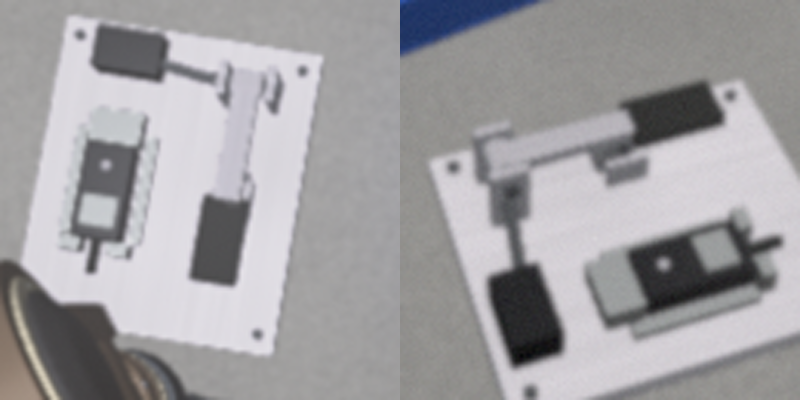

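The lever stays level with its paddle top at about 0.074 m. The probe block has slid up to the pack, which lies between the rails with its antenna through the gap. The robot is clear of everything.

```bash
python3 -c "
from station import arm
print(arm.sign_off())"
```

```text
the job is handed in; nothing more can be done
None
```

The black pack with the stub antenna is flat in the nest with its antenna through the front gap, the lever is held down by its catch, the other parts were not touched, and the job was handed in at about 16 s.

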